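# Nest and hand in the empty parts cups

## Robot

A 6-joint arm with a two-finger parallel gripper is mounted at the origin on the work surface. World frame = base frame: x ahead of the robot, y to its left, z up, the work surface at z = 0. Lengths are in m, angles in rad, forces in N, time in s.
With the tool pointing down it reaches from about 0.325 to 0.775 m from the base axis. Payload 9.3 kg.
Tool frame: the origin (TCP) lies between the finger pads; the fingertips stand 17 mm ahead of it and the grasp point (between the pads) lies 2 mm behind it; z points along the fingers, y is the line along which they close (so a half turn about z gives the same grasp; the last joint's range is limited). The gripper opens to 85 mm and grips with 20 to 120 N. Pads are 22 mm wide; open, the fingers measure 114 mm over their backs; the gripper's body (76 mm by 85 mm) begins 54 mm behind the grasp point. The pads swing forward as they close: fully open they stand 13 mm farther back than shut.
Start: joints at [-1.315, 0.259, 0.021, 1.334, 0, 1.418], TCP at [0.219, -0.505, 0.248] pointing down, gripper open.
Joint ranges: [-3.04, 3.04], [-0.91, 1.82], [-1.04, 1.36], [-1.92, 1.95], [-1.52, 1.45], [-3.14, 3.14]. Speed limits (rad/s): [2.22, 2.22, 2.79, 3.14, 3.14, 3.14].

## Interface

Orientations are given as [roll, pitch, yaw] about the fixed x, y, z axes, in that order (R = Rz(yaw) Ry(pitch) Rx(roll)).
In Python, from station import * gives the robot as it stands.
- The arm moves only by the tool move_arm, never from a script. Its argument "plan" is a list of rows, each a list of 7 numbers: the shift along the world's x, y, z in cm, then the turn, a rotation vector about the world's x, y, z in rad, then the gripper's target within -1 to 1 (shut at 1, half-way at 0, fully open at -1). A call has 1 to 10 rows; each row is the pose to reach, as a shift and turn from the pose commanded when the call began; what a row does not reach only later rows make up. A row lasts 1/10 s, in which the tool goes at most 50 mm and 8.59 degrees, less where a joint would pass 70% of its speed; a pose out of reach is approached as far as the arm can. A call with a gripper value outside its range is refused whole. The fingers move at their own pace and stop on an object; "squeeze" is the grip in N (left out, the last holds). Time passes only in rows, so rows that repeat a pose let the fingers close. It gives the time, the measured TCP pose, the force, the opening and the grip force at its end, in the units of the state.
- state(): the state, without advancing time (a new reading comes with each control period).
- grab_frame(name): name is "scene" or "top"; returns a dict with "img" (480x640x3 uint8, red, green, blue), "camera_matrix" (3x3 intrinsics, pixels), "dist_coeffs" ([k1, k2, p1, p2, k3] as OpenCV has them; the pictures are not rectified), "R" (3x3) and "t" (3): a world point X has camera coordinates R X + t. Camera axes: x right, y down, z forward; pixel columns grow to the right and rows downward; lengths in m; the calibration is good to about 2 mm. A picture is of the moment at which its call begins. There is no depth.
- finish_job(): hands the job in; it is judged then, once.
Trained networks look in a picture, given as the dict that the camera call returned (one of the last four; its "shot" number tells which), for a name from the list of things; names that differ only in an ending like _2 or _b are one class to them, and where a whole thing is asked for, a point or a joint stands for the part that bears it (a point fixed in the world has none). Each returns a list of dicts, best first, with "confidence" (0 to 1); they miss things now and then, are a little off and sometimes report something else, mostly with a low value. They report only what shows in the picture. A call takes as long as a camera call. They do not tell look-alikes from the thing itself.
- spot_in(name, picture): "extent" ([centre column, centre row, width, height] in pixels, round what is visible of it).
- pinpoint(name, picture): "centre" ([row, column] in pixels: a listed point, or the origin of a listed thing).
The state is a dict: "clock": time; "joint_positions": joint angles; "joint_vel": joint speeds; "joint_efforts": joint torques, N m; "tcp_pos": TCP position; "orientation": TCP orientation; "ft_force": force on the tool from outside, world axes, zero at the start; "torque": the same for the moment, N m; "width": finger opening in m; "grasp_force": force on a finger pad.
Only numpy, scipy, OpenCV 4.12 (cv2) and the standard library are available. Lean on these libraries where they do the work, as an engineer would, in place of code of your own. Each camera call takes 0.05 s, during which the arm holds its last target. There are 200 camera calls.

## Task

Clear up the assembly bench: lift the blue housing out of the green ring and stand it upright on the pink foam pad, wholly on it. With the dark grey carrier left standing in the yellow ring, nest every blue parts cup on the bench, fully home, one in another in the carrier and close the top cup with the yellow cap; then slide the loaded carrier over the bench, without lifting it, until its foot stands inside the green ring, with the stack still properly nested and capped. Leave the solder reel and the second blue housing, off to the side, where they are.

Things in the scene. Friction and masses are not known exactly. Their poses are not given: they have to be found in the camera images.
- carrier: dark grey carrier, loose, 0.45 kg: foot disc 100 mm diameter, 10 mm thick; on it a ring, 68 mm outside, 58 mm inside, rim at 40 mm; level red handle 14 mm wide along its -x, from 33 to 149 mm off the axis, underside at 26, top at 40 mm (grip firmly at 90 to 110 mm, else it swivels). First cup hangs in the ring, foot 16 mm above the carrier's origin. Origin: centre of foot underside, z up
- cup1: blue parts cup (None if absent), open top, 45 g, 40 mm tall: body tapers from 40 mm diameter at the foot to 54 mm at height 24 mm, then a straight collar, 64 mm outside, 3 mm wall, up to 40 mm (grip it there). Cups are alike; the ledge under the collar lands on the rim of the cup below: each nested cup stands 16 mm above the one it sits in, 2 mm play. Origin: centre of foot underside, z up
- cup2: blue parts cup (None if absent), open top, 45 g, 40 mm tall: body tapers from 40 mm diameter at the foot to 54 mm at height 24 mm, then a straight collar, 64 mm outside, 3 mm wall, up to 40 mm (grip it there). Cups are alike; the ledge under the collar lands on the rim of the cup below: each nested cup stands 16 mm above the one it sits in, 2 mm play. Origin: centre of foot underside, z up
- cup3: blue parts cup (None if absent), open top, 45 g, 40 mm tall: body tapers from 40 mm diameter at the foot to 54 mm at height 24 mm, then a straight collar, 64 mm outside, 3 mm wall, up to 40 mm (grip it there). Cups are alike; the ledge under the collar lands on the rim of the cup below: each nested cup stands 16 mm above the one it sits in, 2 mm play. Origin: centre of foot underside, z up
- cup4: blue parts cup (None if absent), open top, 45 g, 40 mm tall: body tapers from 40 mm diameter at the foot to 54 mm at height 24 mm, then a straight collar, 64 mm outside, 3 mm wall, up to 40 mm (grip it there). Cups are alike; the ledge under the collar lands on the rim of the cup below: each nested cup stands 16 mm above the one it sits in, 2 mm play. Origin: centre of foot underside, z up
- cup5: blue parts cup (None if absent), open top, 45 g, 40 mm tall: body tapers from 40 mm diameter at the foot to 54 mm at height 24 mm, then a straight collar, 64 mm outside, 3 mm wall, up to 40 mm (grip it there). Cups are alike; the ledge under the collar lands on the rim of the cup below: each nested cup stands 16 mm above the one it sits in, 2 mm play. Origin: centre of foot underside, z up
- cap: yellow cap for the top cup, loose, 50 g: plug tapering from 43 mm (bottom) to 53 mm diameter, 12 mm tall; flange 64 mm diameter at height 12 to 18 mm; knob 20 mm diameter from 18 to 40 mm, to grip. Seated, its flange lies on the top cup's rim, its origin 28 mm above that cup's origin. Origin: centre of the underside, z up
- housing: small open blue metal housing with a green board in it and two silver connectors (10 mm diameter) that stick out 12 mm from its +x end at half height: 56 (x) by 36 (y) by 24 mm tall, 120 g. At the start it stands in the green ring. Origin: centre of the underside, z up
- pad: pink foam pad fixed on the bench, 110 by 110 mm, 6 mm thick. Origin: centre of its underside, z up
- mark_yellow: yellow ring printed flat on the bench, 130 mm inner diameter, where the carrier stands at the start. Origin: its centre
- mark_green: green ring printed flat on the bench, 130 mm inner diameter, where the carrier must end. Origin: its centre
- reel: bystander: small grey reel of solder, 56 mm in diameter, 38 mm tall, standing. Origin: centre of its underside
- finished: bystander: a second, finished blue housing of the same shape (56 by 36 by 24 mm), off to the side, in no ring; it stays. Origin: centre of its underside
There are look-alikes about, which are no part of the job. What is shaped like the cup3 but orange is not meant.

How it is judged:
On the way, in this order (a step that is already met when the one before it is completed fails the run):
1. every cup is nested upright in the carrier and the cap sits in the top cup, while the carrier still stands at the yellow ring (within 40 mm of its centre) (horizontal distance between each of cup1, cup2, cup3, cup4, cup5, cap and carrier below 0.015 m and angle between each of cup1, cup2, cup3, cup4, cup5, cap's own z axis and vertical below 0.09 rad and (z of cup1 in the frame of cup2 between 0.012 and 0.02 m or z of cup1 in the frame of cup3 between 0.012 and 0.02 m or z of cup1 in the frame of cup4 between 0.012 and 0.02 m or z of cup1 in the frame of cup5 between 0.012 and 0.02 m or z of cup1 in the frame of carrier between 0.012 and 0.02 m) and (z of cup2 in the frame of cup1 between 0.012 and 0.02 m or z of cup2 in the frame of cup3 between 0.012 and 0.02 m or z of cup2 in the frame of cup4 between 0.012 and 0.02 m or z of cup2 in the frame of cup5 between 0.012 and 0.02 m or z of cup2 in the frame of carrier between 0.012 and 0.02 m) and (z of cup3 in the frame of cup1 between 0.012 and 0.02 m or z of cup3 in the frame of cup2 between 0.012 and 0.02 m or z of cup3 in the frame of cup4 between 0.012 and 0.02 m or z of cup3 in the frame of cup5 between 0.012 and 0.02 m or z of cup3 in the frame of carrier between 0.012 and 0.02 m) and (z of cup4 in the frame of cup1 between 0.012 and 0.02 m or z of cup4 in the frame of cup2 between 0.012 and 0.02 m or z of cup4 in the frame of cup3 between 0.012 and 0.02 m or z of cup4 in the frame of cup5 between 0.012 and 0.02 m or z of cup4 in the frame of carrier between 0.012 and 0.02 m) and (z of cup5 in the frame of cup1 between 0.012 and 0.02 m or z of cup5 in the frame of cup2 between 0.012 and 0.02 m or z of cup5 in the frame of cup3 between 0.012 and 0.02 m or z of cup5 in the frame of cup4 between 0.012 and 0.02 m or z of cup5 in the frame of carrier between 0.012 and 0.02 m) and (z of cap in the frame of cup1 between 0.024 and 0.032 m or z of cap in the frame of cup2 between 0.024 and 0.032 m or z of cap in the frame of cup3 between 0.024 and 0.032 m or z of cap in the frame of cup4 between 0.024 and 0.032 m or z of cap in the frame of cup5 between 0.024 and 0.032 m) and horizontal distance between carrier and mark_yellow below 0.04 m), for 0.2 s.
2. the carrier's foot stands inside the green ring (horizontal distance between carrier and mark_green below 0.016 m and height (world z) of carrier between -0.003 and 0.003 m), for 0.2 s.
At the end, for the whole second after the job is handed in: Carrier flat, axis within 16 mm of the green ring's centre; every cup nested in it (to 4 mm in height, 0.09 rad, 15 mm from its axis), the cap likewise in the top cup; housing upright on the pad, centre within 37 mm of the pad's in its x and y; all released, at rest (all of step 2 and horizontal distance between each of cup1, cup2, cup3, cup4, cup5, cap and carrier below 0.015 m and angle between each of cup1, cup2, cup3, cup4, cup5, cap's own z axis and vertical below 0.09 rad and (z of cup1 in the frame of cup2 between 0.012 and 0.02 m or z of cup1 in the frame of cup3 between 0.012 and 0.02 m or z of cup1 in the frame of cup4 between 0.012 and 0.02 m or z of cup1 in the frame of cup5 between 0.012 and 0.02 m or z of cup1 in the frame of carrier between 0.012 and 0.02 m) and (z of cup2 in the frame of cup1 between 0.012 and 0.02 m or z of cup2 in the frame of cup3 between 0.012 and 0.02 m or z of cup2 in the frame of cup4 between 0.012 and 0.02 m or z of cup2 in the frame of cup5 between 0.012 and 0.02 m or z of cup2 in the frame of carrier between 0.012 and 0.02 m) and (z of cup3 in the frame of cup1 between 0.012 and 0.02 m or z of cup3 in the frame of cup2 between 0.012 and 0.02 m or z of cup3 in the frame of cup4 between 0.012 and 0.02 m or z of cup3 in the frame of cup5 between 0.012 and 0.02 m or z of cup3 in the frame of carrier between 0.012 and 0.02 m) and (z of cup4 in the frame of cup1 between 0.012 and 0.02 m or z of cup4 in the frame of cup2 between 0.012 and 0.02 m or z of cup4 in the frame of cup3 between 0.012 and 0.02 m or z of cup4 in the frame of cup5 between 0.012 and 0.02 m or z of cup4 in the frame of carrier between 0.012 and 0.02 m) and (z of cup5 in the frame of cup1 between 0.012 and 0.02 m or z of cup5 in the frame of cup2 between 0.012 and 0.02 m or z of cup5 in the frame of cup3 between 0.012 and 0.02 m or z of cup5 in the frame of cup4 between 0.012 and 0.02 m or z of cup5 in the frame of carrier between 0.012 and 0.02 m) and (z of cap in the frame of cup1 between 0.024 and 0.032 m or z of cap in the frame of cup2 between 0.024 and 0.032 m or z of cap in the frame of cup3 between 0.024 and 0.032 m or z of cap in the frame of cup4 between 0.024 and 0.032 m or z of cap in the frame of cup5 between 0.024 and 0.032 m) and x of housing in the frame of pad between -0.037 and 0.037 m and y of housing in the frame of pad between -0.037 and 0.037 m and z of housing in the frame of pad between 0.003 and 0.01 m and angle between housing's own z axis and vertical below 0.1 rad and linear speed of each of cup1, cup2, cup3, cup4, cup5, cap, carrier, housing below 0.02 m/s); the robot touches nothing.
It fails at once if the carrier is lifted more than 12 mm or tipped (height (world z) of carrier above 0.012 m or angle between carrier's own z axis and vertical above 0.25 rad).
It fails at once if the solder reel is moved more than 30 mm (distance of reel from where it was at the start of the episode above 0.03 m).
It fails at once if the finished housing is moved more than 30 mm (distance of finished from where it was at the start of the episode above 0.03 m).
Of cup1, cup2, cup3, cup4, cup5 only 3 to 5 are there at a start; the rules pass over those that are not, and their reading is None.
At some moment in a run one of cup1, cup2, cup3, cup4, cup5, cap, housing may be knocked a few centimetres aside while the robot is not near it.
It also fails if it takes over 210 s, if anything falls off the work surface, if the arm or the gripper's body presses on something with over 40 N, if the wrist force passes 120 N, or if a joint passes its speed limit or range.

## Working session

There is one attempt and no reset: what is moved stays moved. The work goes in short steps, Python scripts to look and compute and a tool call to move; the robot and the scene stay as the last step left them, time stands still between calls to the robot, and variables do not carry over. Pictures are saved under pics/ and viewed, at most 14 in all, crops included, and the job is handed in when it is done.

Besides the shell and the picture viewer there is one more tool, called after "Request:" as name(argument=value, ...), one argument or row to a line, values as JSON. move_arm: Moves the arm, as the interface text tells. Its arguments: {"type":"object","properties":{"plan":{"type":"array","items":{"type":"array","items":{"type":"number"}}},"squeeze":{"type":"number"}},"required":["plan"]}

```bash
ls; mkdir -p pics; cat > h.py <<'E'
from station import *
import numpy as np, cv2
def ray(f,u,v):
    p=cv2.undistortPoints(np.array([[[u,v]]],float),np.array(f["camera_matrix"]),np.array(f["dist_coeffs"]))[0,0]
    R=np.array(f["R"]);t=np.array(f["t"])
    return -R.T@t, R.T@np.array([p[0],p[1],1.])
def onz(f,u,v,z):
    c,d=ray(f,u,v); return c+d*(z-c[2])/d[2]
def tri(f1,p1,f2,p2):
    A=np.zeros((3,3));b=np.zeros(3)
    for f,p in((f1,p1),(f2,p2)):
        c,d=ray(f,*p);d=d/np.linalg.norm(d);M=np.eye(3)-np.outer(d,d);A+=M;b+=M@c
    return np.linalg.solve(A,b)
def save(f,n): cv2.imwrite("pics/"+n,cv2.cvtColor(f["img"],cv2.COLOR_RGB2BGR))
E
python3 - <<'E'
from h import *
s=grab_frame("scene");t=grab_frame("top");save(s,"s0.png");save(t,"t0.png")
for f in(s,t):
    c=-np.array(f["R"]).T@np.array(f["t"]);print(c.round(3),np.array(f["R"]).round(2).tolist())
for n in["carrier","cup1","cap","housing","pad","mark_yellow","mark_green","reel","finished"]:
    for nm,f in(("s",s),("t",t)):
        print(n,nm,[([round(x) for x in d["centre"]],round(d["confidence"],2)) for d in pinpoint(n,f)])
print(state())
E
```

```text
pics
[1.381 0.197 0.583] [[-0.23, 0.97, -0.01], [0.52, 0.11, -0.85], [-0.83, -0.2, -0.53]]
[0.467 0.019 1.165] [[-0.03, -1.0, 0.0], [-1.0, 0.03, -0.03], [0.03, -0.0, -1.0]]
carrier s [([268, 216], 0.63)]
carrier t [([190, 418], 0.67)]
cup1 s [([241, 355], 0.84), ([269, 287], 0.81), ([235, 307], 0.74), ([309, 341], 0.59), ([219, 364], 0.56)]
cup1 t [([210, 352], 0.94), ([328, 289], 0.76), ([275, 288], 0.7), ([271, 352], 0.67), ([155, 282], 0.58)]
cap s [([271, 350], 0.55)]
cap t [([215, 284], 0.79), ([215, 219], 0.68)]
housing s [([285, 418], 0.6)]
housing t [([215, 218], 0.81)]
pad s [([226, 159], 0.96), ([275, 352], 0.3), ([262, 132], 0.3)]
pad t [([251, 517], 0.77)]
mark_yellow s [([285, 417], 0.42)]
mark_yellow t []
mark_green s []
mark_green t []
reel s [([274, 525], 0.8), ([244, 356], 0.64)]
reel t [([256, 122], 0.6)]
finished s [([264, 135], 0.8)]
finished t [([183, 497], 0.67)]
{'clock': 1.0, 'joint_positions': array([-1.31463795e+00,  2.58596546e-01,  2.14999096e-02,  1.33370197e+00,
       -1.77743982e-05,  1.41818347e+00]), 'joint_vel': array([ 0.00034435, -0.00108781, -0.00042457,  0.00052118,  0.00066717,
        0.00065641]), 'joint_efforts': array([ 6.63842857e-04, -5.55392540e+01,  3.44737136e+01,  1.63262230e-03,
       -1.69345017e-04,  9.37955207e-07]), 'tcp_pos': array([ 0.21859852, -0.5046873 ,  0.24828057]), 'orientation': array([-3.14158770e+00,  1.72218086e-05,  4.08771226e-01]), 'ft_force': array([ 0.22287704,  0.63172607, -0.09320274]), 'torque': array([-0.03734795,  0.04925599, -0.02155819]), 'grasp_force': 0.0, 'width': 0.08544814233923248}
```

View pics/t0.png

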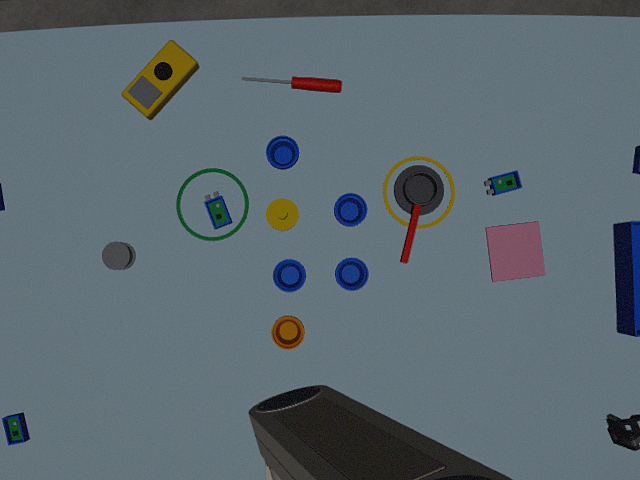

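View pics/s0.png

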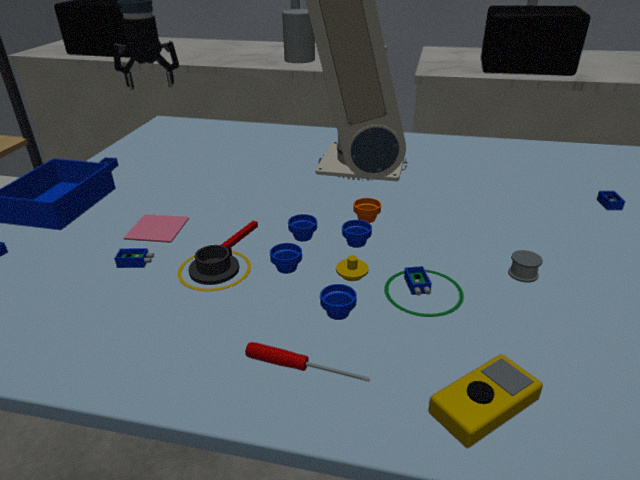

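Top view: four blue cups (col,row) at (283,152), (350,210), (290,275) and (352,273), with the orange look-alike at (288,332). The cap is at (283,214), the housing at (218,211) in the green ring (213,204), the carrier at (418,188) with its handle toward (405,262), and the pad at (516,251). The scene view agrees: four cups, no fifth. Next I measure by silhouette in both views.

```bash
cat >> h.py <<'E'
from scipy.optimize import least_squares
CUP=[(0,.02),(.024,.027),(.024,.032),(.04,.032)]
CAP=[(0,.0215),(.012,.0265),(.012,.032),(.018,.032),(.018,.01),(.04,.01)]
def proj(f,P):
    return cv2.projectPoints(np.asarray(P,float),cv2.Rodrigues(np.array(f["R"]))[0],np.array(f["t"]),np.array(f["camera_matrix"]),np.array(f["dist_coeffs"]))[0][:,0]
def cen(c):
    m=cv2.moments(c); return np.array([m["m10"]/m["m00"],m["m01"]/m["m00"]])
def sil(f,x,prof):
    a=np.linspace(0,2*np.pi,48)
    P=[(x[0]+r*np.cos(q),x[1]+r*np.sin(q),x[2]+h) for h,r in prof for q in a]
    return cen(cv2.convexHull(proj(f,P).astype(np.float32)))
HS={"blue":((105,130,60),(128,255,255)),"yellow":((22,150,80),(33,255,255)),"green":((55,120,50),(80,255,255)),
    "pink":((160,60,80),(179,255,255)),"red":((0,150,60),(8,255,255))}
def blobs(f,col,amin=150,amax=6000):
    h=cv2.cvtColor(f["img"],cv2.COLOR_RGB2HSV);m=cv2.inRange(h,*HS[col])
    if col=="red": m|=cv2.inRange(h,(172,170,60),(179,255,255))
    cs,_=cv2.findContours(m,cv2.RETR_EXTERNAL,cv2.CHAIN_APPROX_NONE)
    return [cv2.convexHull(c) for c in cs if amin<cv2.contourArea(cv2.convexHull(c))<amax]
def rot(s,t,col,prof,z0=0,rng=.025):
    "axisymmetric things of a colour, matched over both views: x,y,z,residual px"
    out=[];B=[cen(c) for c in blobs(s,col)]
    for c in blobs(t,col):
        p=cen(c);g=onz(t,*p,z0+.035)
        if not(.25<g[0]<.8 and abs(g[1])<.6) or not B: continue
        q0=sil(s,[g[0],g[1],z0],prof);b=min(B,key=lambda b:np.linalg.norm(b-q0))
        r=least_squares(lambda x:np.r_[sil(t,x,prof)-p,sil(s,x,prof)-b],[g[0],g[1],z0],x_scale=.01,diff_step=1e-3)
        out.append(np.r_[r.x,np.abs(r.fun).max()])
    return out
E
python3 - <<'E'
from h import *
s=grab_frame("scene");t=grab_frame("top")
for n,c,p in(("cup","blue",CUP),("cap","yellow",CAP)):
    for o in rot(s,t,c,p): print(n,o.round(4))
for nm,f in(("t",t),("s",s)):
    for c in("green","pink","red","yellow","blue"):
        for b in blobs(f,c,100,9000):
            r=cv2.minAreaRect(b);p=cen(b);print(nm,c,p.round(1),onz(f,*p,0).round(4),np.round(r[1],1),round(r[2],1),cv2.contourArea(b))
E
```

```text
cup [ 0.4458  0.0563 -0.0011  0.4178]
cup [ 0.4449 -0.0637 -0.0009  0.3807]
cup [ 0.5737  0.1952 -0.0156  0.8689]
cup [ 0.5696 -0.0652 -0.001   0.3121]
cup [ 0.6169 -0.3797 -0.0151  0.0521]
cup [ 0.6853  0.0635 -0.0011  0.3636]
cap [0.565  0.0675 0.0012 0.3792]
cap [ 0.6042 -0.207  -0.021   0.2434]
t green [ 14.2 428.7] [0.1454 0.6287 0.    ] [20.9  9.7] 76.0 193.0
t green [504.9 182.5] [ 0.6184 -0.3836  0.    ] [11.7 20.3] 74.7 228.0
t green [212.1 204.1] [0.5909 0.2062 0.    ] [71.1 71.6] 63.4 4030.5
t pink [515. 251.] [ 0.4796 -0.3984  0.    ] [54.6 53. ] 82.9 2872.0
t red [410.6 232.5] [ 0.5227 -0.1876  0.    ] [ 7.3 59. ] 14.3 410.0
t red [316.3  84. ] [ 0.8282 -0.0086  0.    ] [48.9 11.7] 5.0 536.5
t yellow [281.9 214.1] [0.5666 0.0675 0.    ] [31.1 31.1] 45.0 780.0
t yellow [418.5 191.8] [ 0.6037 -0.2064  0.    ] [71. 71.] 90.0 3984.5
t yellow [158.6  77.8] [0.8527 0.3116 0.    ] [35.4 74.7] 42.4 2603.0
t blue [ 12.9 429.6] [0.1435 0.6317 0.    ] [28.6 17. ] 76.0 466.5
t blue [289.  275.1] [0.4452 0.0568 0.    ] [32. 32.] 90.0 834.5
t blue [351.4 273.7] [ 0.4444 -0.0669  0.   
[... 755 characters left out ...]
[54.3 99.9] 55.7 4495.5
s yellow [351.8 266.9] [0.5417 0.0647 0.    ] [20. 31.] 90.0 477.0
s yellow [213.9 270.7] [ 0.6124 -0.2025  0.    ] [36.4 73.1] 82.7 2174.5
s blue [337.8 300.3] [0.6536 0.0581 0.    ] [35. 36.] 90.0 990.5
s blue [417.9 279.8] [0.5584 0.1969 0.    ] [29.7 22.1] 75.4 546.5
s blue [131.1 257.5] [ 0.6033 -0.3904  0.    ] [19. 32.] 90.0 561.5
s blue [285.6 256.7] [ 0.5337 -0.0762  0.    ] [30. 31.] 90.0 740.0
s blue [356.3 232.3] [0.4051 0.0512 0.    ] [27. 29.] 90.0 625.0
s blue [302.3 226.3] [ 0.404  -0.0742  0.    ] [27. 28.] 90.0 592.5
s blue [612. 200.] [0.1247 0.6351 0.    ] [18. 25.] 90.0 319.5
s blue [ 55.2 191.4] [ 0.3611 -0.7481  0.    ] [ 71.1 117.2] 88.9 5885.5
```

Request:
move_arm(
  plan=[
    [17, 34, 0, 0, 0, 1.5, -1],
    [17, 34, 0, 0, 0, 1.5, -1],
    [17, 34, 0, 0, 0, 1.5, -1],
    [17, 34, 0, 0, 0, 1.5, -1],
    [17, 34, 0, 0, 0, 1.5, -1],
    [17, 34, 0, 0, 0, 1.5, -1],
    [17, 34, 0, 0, 0, 1.5, -1],
    [17, 34, 0, 0, 0, 1.5, -1],
    [17, 34, 0, 0, 0, 1.5, -1],
    [17, 34, 0, 0, 0, 1.5, -1],
  ],
  squeeze=40,
)

```text
clock: 2.1
tcp_pos: [0.3891, -0.1635, 0.2485]
orientation: [3.141, 0.0, 1.918]
ft_force: [0.3, -0.1, -0.7]
width: 0.0853
grasp_force: 0.0
```

Request:
move_arm(
  plan=[
    [18.4, 35.8, -8, 0, 0, 1.5, -1],
    [18.4, 35.8, -8, 0, 0, 1.57, -1],
    [18.4, 35.8, -8, 0, 0, 1.57, -1],
    [18.4, 35.8, -8, 0, 0, 1.57, -1],
    [18.4, 35.8, -8, 0, 0, 1.57, -1],
    [18.4, 35.8, -8, 0, 0, 1.57, -1],
    [18.4, 35.8, -8, 0, 0, 1.57, -1],
    [18.4, 35.8, -8, 0, 0, 1.57, -1],
    [18.4, 35.8, -8, 0, 0, 1.57, -1],
    [18.4, 35.8, -8, 0, 0, 1.57, -1],
  ],
)

```text
clock: 3.1
tcp_pos: [0.5729, 0.1956, 0.1669]
orientation: [3.141, -0.002, -2.865]
ft_force: [-0.6, -0.6, -0.9]
width: 0.0857
grasp_force: 0.0
```

Request:
move_arm(
  plan=[
    [0.1, 0, -5, 0, 0, 0, -1],
    [0.1, 0, -10, 0, 0, 0, -1],
    [0.1, 0, -12, 0, 0, 0, -1],
    [0.1, 0, -14, 0, 0, 0, -1],
    [0.1, 0, -14.4, 0, 0, 0, -1],
    [0.1, 0, -14.4, 0, 0, 0, -1],
    [0.1, 0, -14.4, 0, 0, 0, 1],
    [0.1, 0, -14.4, 0, 0, 0, 1],
    [0.1, 0, -14.4, 0, 0, 0, 1],
    [0.1, 0, -14.4, 0, 0, 0, 1],
  ],
  squeeze=40,
)

```text
clock: 4.1
tcp_pos: [0.5741, 0.1934, 0.0255]
orientation: [-3.141, 0.002, -2.874]
ft_force: [-0.7, -0.8, 4.2]
width: 0.0353
grasp_force: 38.4
```

Request:
move_arm(
  plan=[
    [0, 0, 0, 0, 0, 0, 1],
    [0, 0, 0, 0, 0, 0, 1],
    [0, 0, 0, 0, 0, 0, 1],
    [0, 0, 2, 0, 0, 0, 1],
    [0, 0, 4, 0, 0, 0, 1],
  ],
)

```text
clock: 4.6
tcp_pos: [0.5732, 0.1932, 0.0646]
orientation: [3.142, -0.001, -2.874]
ft_force: [-0.0, -0.1, -0.8]
width: 0.0356
grasp_force: 39.3
```

Request:
move_arm(
  plan=[
    [0, -2, 4, 0, 0, 0, 1],
    [-1, -6, 6, 0, 0, -0.1, 1],
    [-2, -11, 7, 0, 0, -0.2, 1],
    [-3, -16, 7, 0, 0, -0.35, 1],
    [-4, -21, 7, 0, 0, -0.35, 1],
    [-5, -26, 7, 0, 0, -0.35, 1],
    [-6, -31, 7, 0, 0, -0.35, 1],
    [-7, -36, 7, 0, 0, -0.35, 1],
    [-8, -41, 7, 0, 0, -0.35, 1],
    [-9, -46, 7, 0, 0, -0.35, 1],
  ],
)

```text
clock: 5.6
tcp_pos: [0.4846, -0.2599, 0.1348]
orientation: [-3.141, 0.001, 3.059]
ft_force: [1.1, -1.0, -0.8]
width: 0.0358
grasp_force: 39.3
```

Request:
move_arm(
  plan=[
    [0, -5, 0, 0, 0, 0, 1],
    [-0.3, -10, -2, 0, 0, 0, 1],
    [-0.3, -13, -5, 0, 0, 0, 1],
    [-0.3, -13, -7, 0, 0, 0, 1],
    [-0.3, -13, -9, 0, 0, 0, 1],
    [-0.3, -13, -9, 0, 0, 0, 1],
    [-0.3, -13, -9, 0, 0, 0, 1],
  ],
)

```text
clock: 6.3
tcp_pos: [0.4824, -0.3879, 0.0447]
orientation: [3.141, -0.0, 3.059]
ft_force: [-0.4, 0.3, -0.5]
width: 0.0359
grasp_force: 39.3
```

Request:
move_arm(
  plan=[
    [-0.2, -0.9, -0.8, 0, 0, 0, 1],
    [-0.2, -0.9, -1.25, 0, 0, 0, 1],
    [-0.2, -0.9, -1.25, 0, 0, 0, 1],
    [-0.2, -0.9, -1.25, 0, 0, 0, 0],
    [-0.2, -0.9, -1.25, 0, 0, 0, -1],
    [-0.2, -0.9, -1.25, 0, 0, 0, -1],
    [-0.2, -0.9, -1.25, 0, 0, 0, -1],
    [-0.2, -0.9, 3, 0, 0, 0, -1],
    [-0.2, -0.9, 8, 0, 0, 0, -1],
    [-0.2, 4, 13, 0, 0, 0, -1],
  ],
)

```text
clock: 7.3
tcp_pos: [0.4808, -0.3648, 0.1625]
orientation: [-3.139, 0.002, 3.056]
ft_force: [0.4, -0.5, 0.5]
width: 0.0855
grasp_force: 0.0
```

```bash
python3 - <<'E'
from h import *
s=grab_frame("scene");t=grab_frame("top")
for n,c,p in(("cup","blue",CUP),("cap","yellow",CAP)):
    for o in rot(s,t,c,p): print(n,o.round(4))
im=np.hstack([s["img"][150:330,80:480],t["img"][120:300,240:640]])
cv2.imwrite("pics/a1.png",cv2.cvtColor(im,cv2.COLOR_RGB2BGR))
E
```

```text
cup [ 0.4458  0.0564 -0.0012  0.4523]
cup [ 4.449e-01 -6.380e-02 -3.000e-04  3.360e-01]
cup [ 0.5696 -0.0652 -0.0012  0.3337]
cup [ 0.617  -0.3797 -0.015   0.0446]
cup [ 0.6854  0.0635 -0.0011  0.4254]
cap [0.5651 0.0676 0.0012 0.3814]
cap [ 0.6043 -0.2072 -0.0211  0.2101]
```

View pics/a1.png

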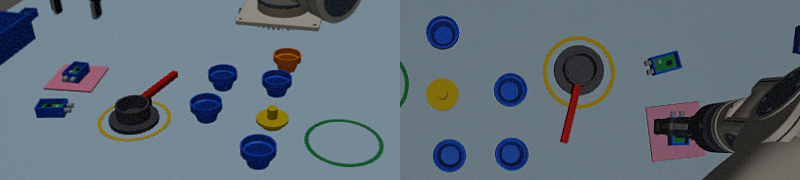

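The housing stands on the pad and the cups and cap have not moved. Next I fix the carrier's axis and handle.

```bash
cat >> h.py <<'E'
CAR=[(0,.05),(.01,.05),(.01,.034),(.04,.034)]
def carrier(s,t,g=(.604,-.207)):
    c=[];hd=[]
    for f in(s,t):
        h=cv2.cvtColor(f["img"],cv2.COLOR_RGB2HSV);m=cv2.inRange(h,(0,0,0),(179,110,85))
        p=proj(f,[(g[0],g[1],.01)])[0];k=np.zeros_like(m);cv2.circle(k,tuple(int(v) for v in p),42,255,-1);m=cv2.morphologyEx(m&k,cv2.MORPH_OPEN,np.ones((3,3)))
        cs,_=cv2.findContours(m,cv2.RETR_EXTERNAL,cv2.CHAIN_APPROX_NONE);b=cv2.convexHull(max(cs,key=cv2.contourArea));c.append(cen(b))
    fn=lambda x:np.r_[sil(s,x,CAR)-c[0],sil(t,x,CAR)-c[1]]
    r=least_squares(fn,[*g,0],x_scale=.01,diff_step=1e-3)
    return r.x,np.abs(r.fun).max()
E
python3 - <<'E'
from h import *
s=grab_frame("scene");t=grab_frame("top")
x,e=carrier(s,t);print(x.round(4),e)
for f in(s,t):
    for b in blobs(f,"red",100): 
        p=cen(b); q=onz(f,*p,.04); print(q.round(4), np.arctan2(x[1]-q[1],x[0]-q[0]))
E
```

```text
[ 0.6084 -0.2064 -0.0094] 0.478750107911992
[0.8525 0.0032 0.04  ] -2.4321555971139173
[ 0.5307 -0.1769  0.04  ] -0.3623361606900698
[ 0.5208 -0.1805  0.04  ] -0.28662229026432645
[ 0.8157 -0.0076  0.04  ] -2.3774587031375147
```

```bash
python3 - <<'E'
from h import *
s=grab_frame("scene");t=grab_frame("top")
a=np.linspace(0,2*np.pi,200);o=[]
x0=np.array([.606,-.2065])
for f in(s,t):
    p=proj(f,[(*x0,.02)])[0].astype(int);w,h=42,38
    im=cv2.resize(f["img"][p[1]-h:p[1]+h,p[0]-w:p[0]+w],None,fx=9,fy=9,interpolation=cv2.INTER_CUBIC)
    im=cv2.convertScaleAbs(im,alpha=1.8)
    for z,r,c in((0.01,.05,(0,255,0)),(.04,.034,(255,0,255)),(.04,.029,(0,255,255))):
        q=proj(f,[(x0[0]+r*np.cos(v),x0[1]+r*np.sin(v),z) for v in a]);q=((q-(p-[w,h])+.5)*9).astype(np.int32)
        cv2.polylines(im,[q],True,c,1)
    o.append(im)
cv2.imwrite("pics/c1.png",cv2.resize(cv2.cvtColor(np.hstack(o),cv2.COLOR_RGB2BGR),(800,362)))
E
```

```text
(no output)
```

View pics/c1.png

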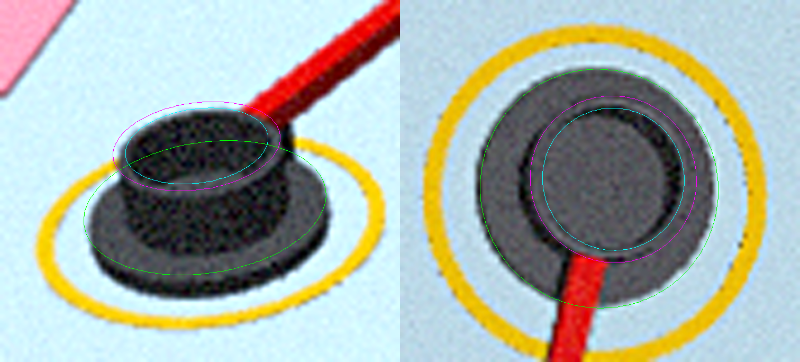

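Picture: the overlay fits the carrier at about (0.606, -0.2055) with its handle yaw at about -0.287. The rim and foot agree to 1 px in the top view. Going to the first cup.

Request:
move_arm(
  plan=[
    [1.5, 5, 0, 0, 0, -0.1, -1],
    [3, 10, 0, 0, 0, -0.2, -1],
    [4.5, 15, 0, 0, 0, -0.2, -1],
    [6, 20, 0, 0, 0, -0.2, -1],
    [7.5, 25, 0, 0, 0, -0.2, -1],
    [8.9, 30, 0, 0, 0, -0.2, -1],
    [8.9, 30, -4, 0, 0, -0.2, -1],
    [8.9, 30, -7, 0, 0, -0.2, -1],
    [8.9, 30, -7, 0, 0, -0.2, -1],
  ],
  squeeze=30,
)

```text
clock: 8.5
tcp_pos: [0.5668, -0.061, 0.085]
orientation: [-3.141, -0.009, 2.86]
ft_force: [-1.1, -0.4, 0.3]
width: 0.0855
grasp_force: 0.0
```

Request:
move_arm(
  plan=[
    [0.3, -0.4, -2, 0, 0, 0, -1],
    [0.3, -0.4, -4, 0, 0, 0, -1],
    [0.3, -0.4, -4.7, 0, 0, 0, -1],
    [0.3, -0.4, -4.7, 0, 0, 0, -1],
    [0.3, -0.4, -4.7, 0, 0, 0, 1],
    [0.3, -0.4, -4.7, 0, 0, 0, 1],
    [0.3, -0.4, -4.7, 0, 0, 0, 1],
    [0.3, -0.4, -4.7, 0, 0, 0, 1],
  ],
)

```text
clock: 9.3
tcp_pos: [0.5731, -0.0664, 0.0444]
orientation: [-3.141, 0.002, 2.859]
ft_force: [-1.1, -2.5, 6.8]
width: 0.0614
grasp_force: 33.4
```

Request:
move_arm(
  plan=[
    [0, 0, 0, 0, 0, 0, -1],
    [0, 0, 0, 0, 0, 0, -1],
    [0, 0, 0, 0, 0, 0, -1],
    [0, 0, 0, 0, 0, 0, -1],
  ],
)

```text
clock: 9.7
tcp_pos: [0.5723, -0.0659, 0.0429]
orientation: [3.142, -0.0, 2.859]
ft_force: [-0.4, 0.1, 0.3]
width: 0.0852
grasp_force: 0.0
```

```bash
python3 - <<'E'
from h import *
s=grab_frame("scene");save(s,"s2.png")
p=(285,255);im=cv2.resize(s["img"][150:310,200:400],(800,640)[0:2]) ;cv2.imwrite("pics/s2.png",cv2.cvtColor(cv2.resize(im,(750,600)),cv2.COLOR_RGB2BGR))
print(state()["tcp_pos"],state()["ft_force"])
E
```

```text
[ 0.57230132 -0.06592342  0.04291935] [0.61266323 0.34864622 0.05488841]
```

View pics/s2.png

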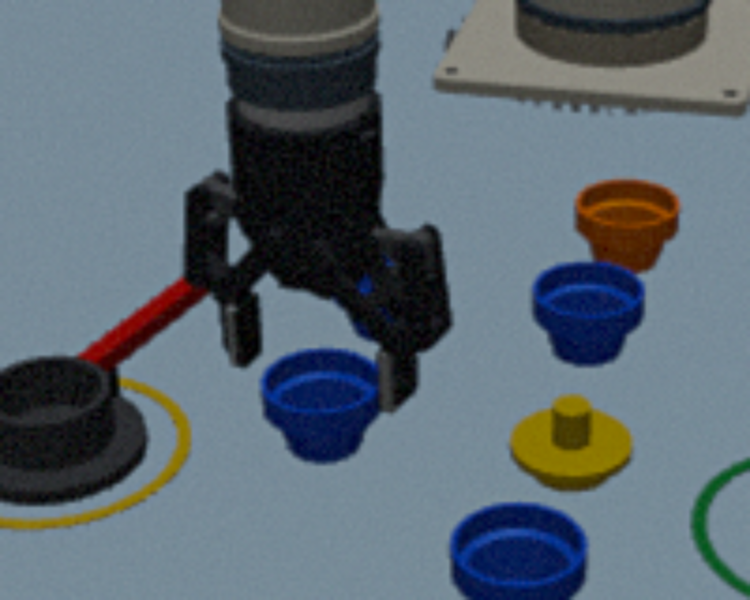

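Request:
move_arm(
  plan=[
    [-0.25, 0.1, -0.6, 0, 0, 0, -1],
    [-0.25, 0.1, -0.6, 0, 0, 0, -1],
    [-0.25, 0.1, -0.6, 0, 0, 0, 1],
    [-0.25, 0.1, -0.6, 0, 0, 0, 1],
    [-0.25, 0.1, -0.6, 0, 0, 0, 1],
    [-0.25, 0.1, -0.6, 0, 0, 0, 1],
    [-0.25, 0.1, -0.6, 0, 0, 0, 1],
  ],
)

```text
clock: 10.45
tcp_pos: [0.57, -0.065, 0.0371]
orientation: [3.142, 0.0, 2.859]
ft_force: [0.5, -0.3, 0.5]
width: 0.0618
grasp_force: 33.6
```

Request:
move_arm(
  plan=[
    [0, 0, 3, 0, 0, 0, 1],
    [0, 0, 7, 0, 0, 0, 1],
    [0.5, -2, 7, 0, 0, 0, 1],
    [1.5, -6, 7, 0, 0, 0, 1],
    [2.5, -10, 7, 0, 0, 0, 1],
    [3.6, -14, 7, 0, 0, 0, 1],
    [3.6, -14, 7, 0, 0, 0, 1],
    [3.6, -14, 7, 0, 0, 0, 1],
    [3.6, -14, 7, 0, 0, 0, 1],
    [3.6, -14, 7, 0, 0, 0, 1],
  ],
)

```text
clock: 11.45
tcp_pos: [0.6057, -0.2039, 0.1071]
orientation: [3.141, -0.0, 2.86]
ft_force: [0.3, 0.8, -0.7]
width: 0.0616
grasp_force: 33.4
```

```bash
python3 - <<'E'
from h import *
s=grab_frame("scene")
im=s["img"][140:300,130:330];cv2.imwrite("pics/s3.png",cv2.cvtColor(cv2.resize(im,(750,600)),cv2.COLOR_RGB2BGR))
E
```

```text
(no output)
```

View pics/s3.png

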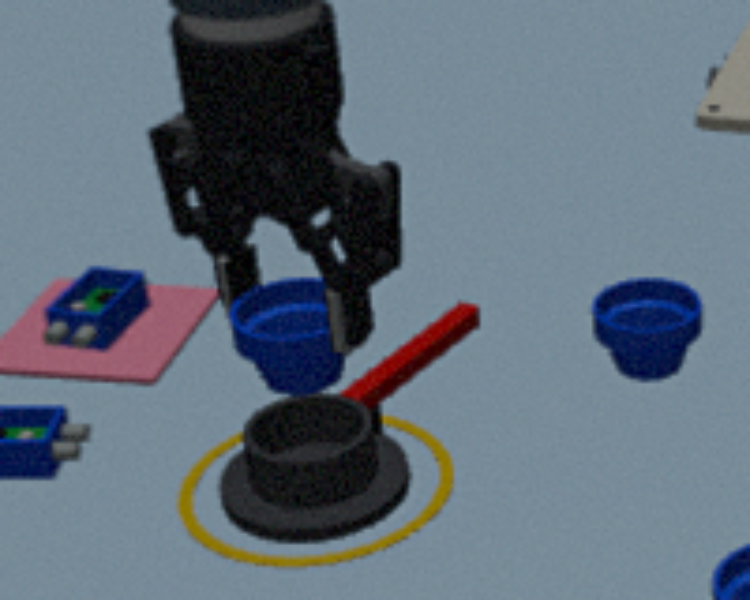

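Held upright with the tips just at the ledge, the cup is centred over the carrier ring (310,430). Lowering.

Request:
move_arm(
  plan=[
    [0.05, -0.15, -2, 0, 0, 0, 1],
    [0.05, -0.15, -3.5, 0, 0, 0, 1],
    [0.05, -0.15, -4.5, 0, 0, 0, 1],
    [0.05, -0.15, -5.0, 0, 0, 0, 1],
    [0.05, -0.15, -5.2, 0, 0, 0, 1],
    [0.05, -0.15, -5.2, 0, 0, 0, 1],
  ],
)

```text
clock: 12.1
tcp_pos: [0.6065, -0.2064, 0.0553]
orientation: [-3.142, 0.0, 2.859]
ft_force: [0.5, -0.1, 0.1]
width: 0.0615
grasp_force: 33.4
```

Request:
move_arm(
  plan=[
    [0, 0, -0.15, 0, 0, 0, 1],
    [0, 0, -0.15, 0, 0, 0, 1],
    [0, 0, -0.15, 0, 0, 0, -1],
    [0, 0, -0.15, 0, 0, 0, -1],
    [0, 0, -0.15, 0, 0, 0, -1],
    [0, 0, -0.15, 0, 0, 0, -1],
    [0, 0, 2, 0, 0, 0, -1],
    [-1, 3, 6, 0, 0, 0, -1],
    [-4, 7, 6, 0, 0, 0, -1],
    [-6, 10, 6, 0, 0, 0, -1],
  ],
)

```text
clock: 13.1
tcp_pos: [0.5454, -0.1052, 0.116]
orientation: [3.141, 0.002, 2.859]
ft_force: [0.4, -0.2, 0.1]
width: 0.0857
grasp_force: 0.0
```

Request:
move_arm(
  plan=[
    [-5, 2, 0, 0, 0, 0, -1],
    [-9, 4, 0, 0, 0, 0, -1],
    [-10.2, 4.2, 0, 0, 0, 0, -1],
    [-10.2, 4.2, 0, 0, 0, 0, -1],
    [-10.2, 4.2, 0, 0, 0, 0, -1],
  ],
)

```text
clock: 13.6
tcp_pos: [0.4455, -0.0651, 0.1156]
orientation: [-3.141, 0.002, 2.858]
ft_force: [0.2, 0.3, 0.6]
width: 0.0855
grasp_force: 0.0
```

```bash
python3 - <<'E'
from h import *
s=grab_frame("scene");t=grab_frame("top")
for n,c,p in(("cup","blue",CUP),("cap","yellow",CAP)):
    for o in rot(s,t,c,p): print(n,o.round(4))
print(state()["tcp_pos"])
E
```

```text
cup [ 0.4458  0.0564 -0.001   0.4605]
cup [ 0.4801 -0.3975 -0.0071  0.2848]
cup [ 0.617  -0.3796 -0.015   0.015 ]
cup [ 0.6064 -0.2063  0.0204  0.111 ]
cup [ 0.6854  0.0636 -0.0012  0.4391]
cap [0.5651 0.0676 0.0008 0.3971]
cap [ 0.6042 -0.2071 -0.021   0.2288]
[ 0.44576791 -0.06522545  0.11510727]
```

Request:
move_arm(
  plan=[
    [-0.1, 0.1, -4, 0, 0, 0, -1],
    [-0.1, 0.1, -6.5, 0, 0, 0, -1],
    [-0.1, 0.1, -7.8, 0, 0, 0, -1],
    [-0.1, 0.1, -7.8, 0, 0, 0, -1],
    [-0.1, 0.1, -7.8, 0, 0, 0, -1],
    [-0.1, 0.1, -7.8, 0, 0, 0, 1],
    [-0.1, 0.1, -7.8, 0, 0, 0, 1],
    [-0.1, 0.1, -7.8, 0, 0, 0, 1],
    [-0.1, 0.1, -7.8, 0, 0, 0, 1],
    [-0.1, 0.1, -7.8, 0, 0, 0, 1],
  ],
)

```text
clock: 14.7
tcp_pos: [0.4442, -0.0638, 0.0382]
orientation: [-3.141, 0.003, 2.859]
ft_force: [-1.6, -0.2, 5.9]
width: 0.0626
grasp_force: 31.3
```

```bash
cat >> h.py <<'E'
COL=[(.024,.032),(.04,.032)]
def nested(s,t,zs):
    "top nested cup near the carrier: collar-only fit"
    return [o.round(4) for o in rot(s,t,"blue",COL,zs) if abs(o[0]-.606)<.04 and abs(o[1]+.206)<.04]
E
python3 - <<'E'
from h import *
s=grab_frame("scene");t=grab_frame("top");print(nested(s,t,.016))
E
```

```text
[array([ 0.6067, -0.2069,  0.0147,  0.4544])]
```

Request:
move_arm(
  plan=[
    [0, 0, 4, 0, 0, 0, 1],
    [0, 0, 8, 0, 0, 0, 1],
    [3, -2.5, 8.5, 0, 0, 0, 1],
    [6.5, -5.5, 8.5, 0, 0, 0, 1],
    [10, -8.5, 8.5, 0, 0, 0, 1],
    [13, -11.5, 8.5, 0, 0, 0, 1],
    [16.2, -14.3, 8.5, 0, 0, 0, 1],
    [16.2, -14.3, 8.5, 0, 0, 0, 1],
    [16.2, -14.3, 8.5, 0, 0, 0, 1],
    [16.2, -14.3, 8.5, 0, 0, 0, 1],
  ],
)

```text
clock: 15.8
tcp_pos: [0.6048, -0.2059, 0.1223]
orientation: [3.141, -0.0, 2.859]
ft_force: [-0.1, -0.2, -0.7]
width: 0.0626
grasp_force: 33.7
```

Request:
move_arm(
  plan=[
    [0.15, -0.1, -2, 0, 0, 0, 1],
    [0.15, -0.1, -3.5, 0, 0, 0, 1],
    [0.15, -0.1, -4.5, 0, 0, 0, 1],
    [0.15, -0.1, -5.0, 0, 0, 0, 1],
    [0.15, -0.1, -5.2, 0, 0, 0, 1],
    [0.15, -0.1, -5.2, 0, 0, 0, 1],
  ],
)

```text
clock: 16.4
tcp_pos: [0.6069, -0.2073, 0.0707]
orientation: [-3.142, 0.001, 2.859]
ft_force: [0.5, 0.7, 0.4]
width: 0.0625
grasp_force: 33.7
```

Request:
move_arm(
  plan=[
    [0, 0, -0.1, 0, 0, 0, -1],
    [0, 0, -0.1, 0, 0, 0, -1],
    [0, 0, -0.1, 0, 0, 0, -1],
    [0, 0, -0.1, 0, 0, 0, -1],
    [0, 0, 3, 0, 0, 0, -1],
    [0, 0, 6, 0, 0, 0, -1],
    [-2.5, 4, 6, 0, 0, 0, -1],
    [-5, 8, 6, 0, 0, 0, -1],
    [-7.5, 12, 6, 0, 0, 0, -1],
    [-10, 16, 6, 0, 0, 0, -1],
  ],
)

```text
clock: 17.4
tcp_pos: [0.5057, -0.0463, 0.1301]
orientation: [3.142, 0.0, 2.858]
ft_force: [-0.1, 0.2, 0.2]
width: 0.0856
grasp_force: 0.0
```

Request:
move_arm(
  plan=[
    [-2.5, 4, 0, 0, 0, 0, -1],
    [-5, 8, 0, 0, 0, 0, -1],
    [-6.1, 10.3, 0, 0, 0, 0, -1],
    [-6.1, 10.3, -2, 0, 0, 0, -1],
    [-6.1, 10.3, -2, 0, 0, 0, -1],
    [-6.1, 10.3, -2, 0, 0, 0, -1],
  ],
)

```text
clock: 18.0
tcp_pos: [0.446, 0.0554, 0.1103]
orientation: [-3.141, -0.0, 2.859]
ft_force: [0.2, -0.0, 0.1]
width: 0.0853
grasp_force: 0.0
```

```bash
python3 - <<'E'
from h import *
s=grab_frame("scene");t=grab_frame("top");print(nested(s,t,.032))
for n,c,p in(("cup","blue",CUP),("cap","yellow",CAP)):
    for o in rot(s,t,c,p): print(n,o.round(4))
print(state()["tcp_pos"])
E
```

```text
[array([ 0.6075, -0.2077,  0.0228,  0.5226])]
cup [ 0.4801 -0.3978 -0.0074  0.1056]
cup [ 0.617  -0.3798 -0.015   0.01  ]
cup [ 0.607  -0.2072  0.0285  0.1544]
cup [ 0.6854  0.0635 -0.0011  0.3591]
cap [0.5651 0.0676 0.001  0.3822]
cap [ 0.6043 -0.2071 -0.021   0.281 ]
[0.44648192 0.05500732 0.1105409 ]
```

Request:
move_arm(
  plan=[
    [-0.05, 0.1, -4, 0, 0, 0, -1],
    [-0.05, 0.1, -6.3, 0, 0, 0, -1],
    [-0.05, 0.1, -7.3, 0, 0, 0, -1],
    [-0.05, 0.1, -7.3, 0, 0, 0, -1],
    [-0.05, 0.1, -7.3, 0, 0, 0, -1],
    [-0.05, 0.1, -7.3, 0, 0, 0, 1],
    [-0.05, 0.1, -7.3, 0, 0, 0, 1],
    [-0.05, 0.1, -7.3, 0, 0, 0, 1],
    [-0.05, 0.1, -7.3, 0, 0, 0, 1],
    [-0.05, 0.1, -7.3, 0, 0, 0, 1],
  ],
)

```text
clock: 19.1
tcp_pos: [0.4462, 0.0564, 0.0385]
orientation: [3.141, 0.003, 2.859]
ft_force: [-2.0, -0.2, 10.1]
width: 0.0637
grasp_force: 30.3
```

Request:
move_arm(
  plan=[
    [0, 0, 4, 0, 0, 0, 1],
    [0, 0, 8, 0, 0, 0, 1],
    [1.5, -2.5, 10, 0, 0, 0, 1],
    [4, -6.5, 10, 0, 0, 0, 1],
    [6.5, -10.5, 10, 0, 0, 0, 1],
    [9, -14.5, 10, 0, 0, 0, 1],
    [11.5, -18.5, 10, 0, 0, 0, 1],
    [14, -22.5, 10, 0, 0, 0, 1],
    [16.1, -26.3, 10, 0, 0, 0, 1],
    [16.1, -26.3, 10, 0, 0, 0, 1],
  ],
)

```text
clock: 20.1
tcp_pos: [0.6083, -0.2113, 0.1366]
orientation: [-3.14, 0.002, 2.855]
ft_force: [0.3, 0.3, -0.9]
width: 0.063
grasp_force: 33.6
```

Request:
move_arm(
  plan=[
    [0, 0, -1.5, 0, 0, 0, 1],
    [0, 0, -2.5, 0, 0, 0, 1],
    [0, 0, -2.5, 0, 0, 0, 1],
    [0, 0, -2.5, 0, 0, 0, 1],
  ],
)

```text
clock: 20.5
tcp_pos: [0.6062, -0.206, 0.1124]
orientation: [-3.142, -0.0, 2.859]
ft_force: [0.2, -1.1, -0.4]
width: 0.0631
grasp_force: 33.6
```

Request:
move_arm(
  plan=[
    [0.05, -0.1, -1.2, 0, 0, 0, 1],
    [0.05, -0.1, -2, 0, 0, 0, 1],
    [0.05, -0.1, -2.5, 0, 0, 0, 1],
    [0.05, -0.1, -2.5, 0, 0, 0, 1],
    [0.05, -0.1, -2.5, 0, 0, 0, 1],
  ],
)

```text
clock: 21.0
tcp_pos: [0.6068, -0.2074, 0.0868]
orientation: [3.142, -0.0, 2.859]
ft_force: [0.9, 0.6, 0.3]
width: 0.0631
grasp_force: 33.6
```

Request:
move_arm(
  plan=[
    [0, 0, -0.1, 0, 0, 0, -1],
    [0, 0, -0.1, 0, 0, 0, -1],
    [0, 0, -0.1, 0, 0, 0, -1],
    [0, 0, -0.1, 0, 0, 0, -1],
    [0, 0, 3, 0, 0, 0, -1],
    [0, 0, 5, 0, 0, 0, -1],
    [1.3, 4.5, 5, 0, 0, 0, -1],
    [2.6, 9, 5, 0, 0, 0, -1],
    [4, 13.5, 5, 0, 0, 0, -1],
    [5.3, 18, 5, 0, 0, 0, -1],
  ],
)

```text
clock: 22.0
tcp_pos: [0.6602, -0.0259, 0.1372]
orientation: [3.142, 0.0, 2.858]
ft_force: [1.6, 0.3, -0.3]
width: 0.0856
grasp_force: 0.0
```

Request:
move_arm(
  plan=[
    [1.3, 4.5, 0, 0, 0, 0, -1],
    [2.6, 9, -2, 0, 0, 0, -1],
    [2.6, 9.1, -4, 0, 0, 0, -1],
    [2.6, 9.1, -4, 0, 0, 0, -1],
    [2.6, 9.1, -4, 0, 0, 0, -1],
  ],
)

```text
clock: 22.5
tcp_pos: [0.6857, 0.0632, 0.0971]
orientation: [-3.141, -0.001, 2.859]
ft_force: [0.6, -0.1, 0.5]
width: 0.0854
grasp_force: 0.0
```

```bash
python3 - <<'E'
from h import *
s=grab_frame("scene");t=grab_frame("top");print(nested(s,t,.048))
for n,c,p in(("cup","blue",CUP),("cap","yellow",CAP)):
    for o in rot(s,t,c,p): print(n,o.round(4))
print(state()["tcp_pos"])
im=np.hstack([s["img"][140:340,180:430],t["img"][110:310,220:470]]);cv2.imwrite("pics/s4.png",cv2.cvtColor(cv2.resize(im,(800,320)),cv2.COLOR_RGB2BGR))
E
```

```text
[array([ 0.6071, -0.2081,  0.0309,  0.5941])]
cup [ 0.4801 -0.3976 -0.0072  0.296 ]
cup [ 0.617  -0.3798 -0.0151  0.0494]
cup [ 0.6066 -0.2076  0.0366  0.2163]
cap [ 0.6042 -0.2071 -0.0211  0.262 ]
[0.68632056 0.06238239 0.09830756]
```

View pics/s4.png

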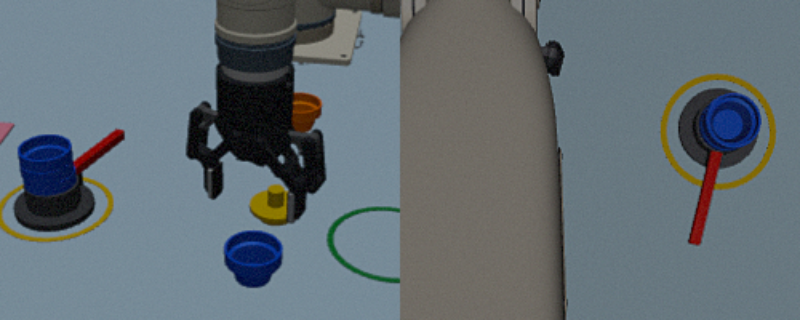

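Three cups form an even stack in the carrier, and the fourth cup is unmoved at scene (338,301). Picking it.

Request:
move_arm(
  plan=[
    [-0.05, 0.05, -3, 0, 0, 0, -1],
    [-0.05, 0.05, -5, 0, 0, 0, -1],
    [-0.05, 0.05, -6, 0, 0, 0, -1],
    [-0.05, 0.05, -6, 0, 0, 0, -1],
    [-0.05, 0.05, -6, 0, 0, 0, -1],
    [-0.05, 0.05, -6, 0, 0, 0, 1],
    [-0.05, 0.05, -6, 0, 0, 0, 1],
    [-0.05, 0.05, -6, 0, 0, 0, 1],
    [-0.05, 0.05, -6, 0, 0, 0, 1],
    [-0.05, 0.05, -6, 0, 0, 0, 1],
  ],
)

```text
clock: 23.6
tcp_pos: [0.6861, 0.0639, 0.0389]
orientation: [3.141, 0.003, 2.859]
ft_force: [-0.8, -0.2, 6.2]
width: 0.0633
grasp_force: 32.0
```

Request:
move_arm(
  plan=[
    [0, 0, 4, 0, 0, 0, 1],
    [0, 0, 8, 0, 0, 0, 1],
    [-1, -3, 11, 0, 0, 0, 1],
    [-2, -7.5, 11.5, 0, 0, 0, 1],
    [-3.5, -12, 11.5, 0, 0, 0, 1],
    [-5, -16.5, 11.5, 0, 0, 0, 1],
    [-6.5, -21, 11.5, 0, 0, 0, 1],
    [-7.5, -25, 11.5, 0, 0, 0, 1],
    [-7.8, -27.1, 11.5, 0, 0, 0, 1],
    [-7.8, -27.1, 11.5, 0, 0, 0, 1],
  ],
)

```text
clock: 24.6
tcp_pos: [0.6068, -0.2101, 0.1527]
orientation: [-3.141, 0.001, 2.855]
ft_force: [0.7, 0.8, -0.3]
width: 0.0634
grasp_force: 33.4
```

Request:
move_arm(
  plan=[
    [0, 0, -1, 0, 0, 0, 1],
    [0, 0, -2, 0, 0, 0, 1],
    [0, 0, -2, 0, 0, 0, 1],
    [0, 0, -2, 0, 0, 0, 1],
  ],
)

```text
clock: 25.0
tcp_pos: [0.6074, -0.2058, 0.1314]
orientation: [3.141, -0.001, 2.86]
ft_force: [-0.5, -0.2, -0.7]
width: 0.0638
grasp_force: 33.4
```

Request:
move_arm(
  plan=[
    [0, -0.15, -1, 0, 0, 0, 1],
    [0, -0.15, -2, 0, 0, 0, 1],
    [0, -0.15, -2.5, 0, 0, 0, 1],
    [0, -0.15, -2.8, 0, 0, 0, 1],
    [0, -0.15, -2.8, 0, 0, 0, 1],
    [0, -0.15, -2.8, 0, 0, 0, 1],
  ],
)

```text
clock: 25.6
tcp_pos: [0.6075, -0.2086, 0.1041]
orientation: [-3.142, 0.0, 2.859]
ft_force: [0.1, 0.8, -0.4]
width: 0.0634
grasp_force: 33.4
```

Request:
move_arm(
  plan=[
    [0, 0, -0.1, 0, 0, 0, -1],
    [0, 0, -0.1, 0, 0, 0, -1],
    [0, 0, -0.1, 0, 0, 0, -1],
    [0, 0, -0.1, 0, 0, 0, -1],
    [0, 0, 3, 0, 0, 0, -1],
    [0, 0, 5, 0, 0, 0, -1],
    [-0.5, 4.5, 5, 0, 0, 0, -1],
    [-1.2, 9, 5, 0, 0, 0, -1],
    [-2, 13.5, 5, 0, 0, 0, -1],
    [-2.5, 18, 5, 0, 0, 0, -1],
  ],
)

```text
clock: 26.6
tcp_pos: [0.5817, -0.027, 0.1542]
orientation: [3.142, 0.0, 2.858]
ft_force: [1.2, 0.2, 1.3]
width: 0.0857
grasp_force: 0.0
```

```bash
python3 - <<'E'
from h import *
s=grab_frame("scene");t=grab_frame("top");print(nested(s,t,.048))
for n,c,p in(("cup","blue",CUP),("cap","yellow",CAP)):
    for o in rot(s,t,c,p): print(n,o.round(4))
for b in blobs(s,"yellow"): print(cen(b))
print(state()["tcp_pos"])
E
```

```text
[array([ 0.6072, -0.2086,  0.0393,  0.6755])]
cup [ 0.4802 -0.3978 -0.0074  0.2063]
cup [ 0.6169 -0.3797 -0.0151  0.0044]
cup [ 0.6067 -0.2081  0.0451  0.2876]
cap [ 0.5725 -0.1912 -0.0445 14.2248]
cap [0.5684 0.0716 0.0041 1.4094]
cap [ 0.6071 -0.2122 -0.0189  3.3297]
[485.63939832 393.17661443]
[351.80090656 266.87796374]
[213.93777778 270.6640613 ]
[ 0.58130002 -0.02380019  0.154542  ]
```

Request:
move_arm(
  plan=[
    [-0.8, 4.6, 0, 0, 0, 0, -1],
    [-1.6, 9.1, -2, 0, 0, 0, -1],
    [-1.6, 9.1, -6, 0, 0, 0, -1],
    [-1.6, 9.1, -9, 0, 0, 0, -1],
    [-1.6, 9.1, -9, 0, 0, 0, -1],
    [-1.6, 9.1, -9, 0, 0, 0, -1],
  ],
)

```text
clock: 27.3
tcp_pos: [0.5667, 0.0621, 0.0645]
orientation: [-3.141, -0.0, 2.858]
ft_force: [0.6, 0.1, 0.0]
width: 0.0852
grasp_force: 0.0
```

Request:
move_arm(
  plan=[
    [-0.15, 0.5, -1.5, 0, 0, 0, -1],
    [-0.15, 0.5, -2.4, 0, 0, 0, -1],
    [-0.15, 0.5, -2.4, 0, 0, 0, -1],
    [-0.15, 0.5, -2.4, 0, 0, 0, 0],
    [-0.15, 0.5, -2.4, 0, 0, 0, 1],
    [-0.15, 0.5, -2.4, 0, 0, 0, 1],
    [-0.15, 0.5, -2.4, 0, 0, 0, 1],
    [-0.15, 0.5, -2.4, 0, 0, 0, 1],
    [-0.15, 0.5, -2.4, 0, 0, 0, 1],
    [-0.15, 0.5, -2.4, 0, 0, 0, 1],
  ],
)

```text
clock: 28.3
tcp_pos: [0.565, 0.0675, 0.0403]
orientation: [3.142, 0.0, 2.859]
ft_force: [-0.6, 0.8, 5.8]
width: 0.0184
grasp_force: 29.3
```

Request:
move_arm(
  plan=[
    [0, 0, 4, 0, 0, 0, 1],
    [0, 0, 9, 0, 0, 0, 1],
    [0.5, -4, 12, 0, 0, 0, 1],
    [1.2, -8.5, 13, 0, 0, 0, 1],
    [2, -13, 13, 0, 0, 0, 1],
    [2.7, -17.5, 13, 0, 0, 0, 1],
    [3.4, -22, 13, 0, 0, 0, 1],
    [4.2, -26, 13, 0, 0, 0, 1],
    [4.2, -27.5, 13, 0, 0, 0, 1],
    [4.2, -27.5, 13, 0, 0, 0, 1],
  ],
)

```text
clock: 29.3
tcp_pos: [0.6065, -0.2095, 0.169]
orientation: [3.141, -0.001, 2.856]
ft_force: [0.1, 0.2, -0.7]
width: 0.0186
grasp_force: 29.7
```

Request:
move_arm(
  plan=[
    [0, 0, -1, 0, 0, 0, 1],
    [0, 0, -1, 0, 0, 0, 1],
    [0, 0, -1, 0, 0, 0, 1],
  ],
)

```text
clock: 29.6
tcp_pos: [0.6066, -0.2059, 0.1597]
orientation: [3.141, -0.001, 2.861]
ft_force: [-0.5, 0.7, -0.6]
width: 0.0189
grasp_force: 29.7
```

Request:
move_arm(
  plan=[
    [0.05, -0.15, -1, 0, 0, 0, 1],
    [0.05, -0.15, -1.8, 0, 0, 0, 1],
    [0.05, -0.15, -2.4, 0, 0, 0, 1],
    [0.05, -0.15, -2.6, 0, 0, 0, 1],
    [0.05, -0.15, -2.6, 0, 0, 0, 1],
    [0.05, -0.15, -2.6, 0, 0, 0, 1],
  ],
)

```text
clock: 30.2
tcp_pos: [0.6075, -0.2091, 0.1342]
orientation: [-3.142, 0.0, 2.859]
ft_force: [-0.4, 0.6, -0.5]
width: 0.0187
grasp_force: 29.7
```

Request:
move_arm(
  plan=[
    [0, 0, -0.15, 0, 0, 0, 1],
    [0, 0, -0.15, 0, 0, 0, 1],
    [0, 0, -0.15, 0, 0, 0, -1],
    [0, 0, -0.15, 0, 0, 0, -1],
    [0, 0, -0.15, 0, 0, 0, -1],
    [0, 0, -0.15, 0, 0, 0, -1],
    [0, 0, 3, 0, 0, 0, -1],
    [0, 0, 6, 0, 0, 0, -1],
    [-5, 1.5, 6, 0, 0, 0, -1],
    [-10, 3, 6, 0, 0, 0, -1],
  ],
)

```text
clock: 31.2
tcp_pos: [0.5117, -0.1805, 0.1944]
orientation: [-3.141, 0.002, 2.859]
ft_force: [0.2, -0.4, 0.5]
width: 0.0854
grasp_force: 0.0
```

```bash
python3 - <<'E'
from h import *
s=grab_frame("scene");t=grab_frame("top");print(nested(s,t,.048))
print(state()["tcp_pos"])
for nm,f in(("s",s),("t",t)):
    for c in("red","yellow","green"):
        for b in blobs(f,c,60,9000): p=cen(b);print(nm,c,p.round(1),onz(f,*p,.033).round(4),onz(f,*p,.12).round(4))
im=np.hstack([s["img"][110:300,120:370],t["img"][110:300,330:580]]);cv2.imwrite("pics/s5.png",cv2.cvtColor(cv2.resize(im,(800,304)),cv2.COLOR_RGB2BGR))
E
```

```text
[array([ 0.6025, -0.2024,  0.0259,  3.1371])]
[ 0.50563828 -0.17746026  0.19357678]
s red [275.9 355.5] [8.457e-01 6.000e-04 3.300e-02] [0.9302 0.0317 0.12  ]
s red [240.4 232.7] [ 0.5124 -0.1805  0.033 ] [ 0.6496 -0.1208  0.12  ]
s yellow [485.6 393.2] [0.8524 0.3042 0.033 ] [0.9359 0.2873 0.12  ]
s yellow [213.9 270.7] [ 0.6558 -0.1799  0.033 ] [ 0.7704 -0.1203  0.12  ]
s yellow [204.6 222.6] [ 0.4876 -0.2729  0.033 ] [ 0.6287 -0.1986  0.12  ]
s green [423.5 292.5] [0.6412 0.209  0.033 ] [0.7581 0.2071 0.12  ]
t red [405.6 252.3] [ 0.4831 -0.1708  0.033 ] [ 0.4819 -0.1562  0.12  ]
t red [415.4 212.5] [ 0.5596 -0.1925  0.033 ] [ 0.5525 -0.1763  0.12  ]
t red [316.3  84. ] [ 0.8179 -0.0078  0.033 ] [ 0.7909 -0.0058  0.12  ]
t yellow [414.4 184.6] [ 0.6142 -0.1926  0.033 ] [ 0.6029 -0.1764  0.12  ]
t yellow [158.6  77.9] [0.8415 0.3032 0.033 ] [0.8127 0.2813 0.12  ]
t green [ 14.2 428.7] [0.1545 0.6114 0.033 ] [0.1785 0.5658 0.12  ]
t green [212.2 204.1] [0.5873 0.2008 0.033 ] [0.5781 0.1868 0.12  ]
```

View pics/s5.png

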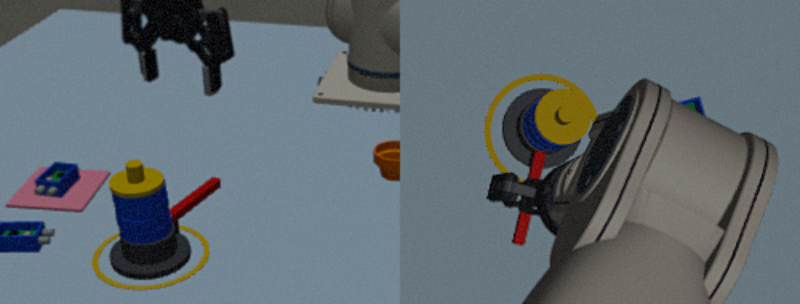

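Stack of four is even and upright with the cap seated flush (scene ~(160,245) of the crop). Gripping the handle 100 mm from the axis.

```bash
python3 - <<'E'
from h import *
s=grab_frame("scene")
for z in(.088,.092,.096): print(z,sil(s,[.607,-.207,z],[(.012,.032),(.018,.032),(.018,.01),(.04,.01)]))
E
```

```text
0.088 [206.06684639 223.32972971]
0.092 [205.79182245 221.47554462]
0.096 [205.51547493 219.61305618]
```

Request:
move_arm(
  plan=[
    [0.5, -0.1, -4, 0, 0, 0, -1],
    [0.5, -0.1, -8, 0, 0, 0, -1],
    [0.5, -0.1, -12, 0, 0, 0, -1],
    [0.5, -0.1, -15, 0, 0, 0, -1],
    [0.5, -0.1, -16, 0, 0, 0, -1],
    [0.5, -0.1, -16, 0, 0, 0, -1],
    [0.5, -0.1, -16, 0, 0, 0, -1],
  ],
  squeeze=100,
)

```text
clock: 32.05
tcp_pos: [0.5177, -0.1818, 0.0352]
orientation: [-3.141, 0.002, 2.859]
ft_force: [0.3, 0.8, 1.1]
width: 0.0852
grasp_force: 0.0
```

Request:
move_arm(
  plan=[
    [-0.7, 0.3, -0.2, 0, 0, 0, -1],
    [-0.7, 0.3, -0.2, 0, 0, 0, -1],
    [-0.7, 0.3, -0.2, 0, 0, 0, 0],
    [-0.7, 0.3, -0.2, 0, 0, 0, 0.5],
    [-0.7, 0.3, -0.2, 0, 0, 0, 1],
    [-0.7, 0.3, -0.2, 0, 0, 0, 1],
    [-0.7, 0.3, -0.2, 0, 0, 0, 1],
    [-0.7, 0.3, -0.2, 0, 0, 0, 1],
    [-0.7, 0.3, -0.2, 0, 0, 0, 1],
    [-0.7, 0.3, -0.2, 0, 0, 0, 1],
  ],
)

```text
clock: 33.05
tcp_pos: [0.5097, -0.1781, 0.0322]
orientation: [3.141, 0.0, 2.859]
ft_force: [-0.1, 2.7, 5.6]
width: 0.0121
grasp_force: 97.4
```

```bash
python3 - <<'E'
from h import *
t=grab_frame("top");s=grab_frame("scene")
print(state()["tcp_pos"],state()["ft_force"],state()["torque"])
# ring centres by fitting the true circle outline in both views (ellipse->hull centroid of projected circle r=.068)
for c,g in(("green",(.591,.206)),("yellow",(.604,-.207))):
    for f in(t,s):
        bs=[b for b in blobs(f,c,1200,9000) if np.linalg.norm(cen(b)-proj(f,[(*g,0)])[0])<15]
        for b in bs:
            p=cen(b);r=least_squares(lambda x:sil(f,[x[0],x[1],0],[(0,.068)])-p,g,x_scale=.01,diff_step=1e-3);print(c,r.x.round(4))
x,e=carrier(s,t);print(x,e)
E
```

```text
[ 0.50973128 -0.17810233  0.03216178] [0.20352124 2.73773536 5.92716296] [ 0.65555726 -0.00511456  0.14345159]
green [0.5912 0.2063]
green [0.593  0.2087]
yellow [ 0.6167 -0.1954]
yellow [ 0.6085 -0.2035]
[ 0.61682496 -0.19147298 -0.00418349] 3.849439735497981
```

Request:
move_arm(
  plan=[
    [0, 0.4, 0, 0, 0, 0, 1],
    [0, 1.2, 0, 0, 0, 0, 1],
    [-0.1, 2.4, 0, 0, 0, 0, 1],
    [-0.1, 3.9, 0, 0, 0, 0, 1],
    [-0.2, 5.4, 0, 0, 0, 0, 1],
    [-0.2, 6.9, 0, 0, 0, 0, 1],
    [-0.3, 8.4, 0, 0, 0, 0, 1],
    [-0.3, 9.9, 0, 0, 0, 0, 1],
    [-0.4, 11.4, 0, 0, 0, 0, 1],
    [-0.5, 12.9, 0, 0, 0, 0, 1],
  ],
)

```text
clock: 34.15
tcp_pos: [0.505, -0.0497, 0.0322]
orientation: [-3.14, 0.002, 2.857]
ft_force: [0.1, -5.6, 2.7]
width: 0.0119
grasp_force: 97.7
```

Request:
move_arm(
  plan=[
    [0, 1.5, 0, 0, 0, 0, 1],
    [-0.1, 3, 0, 0, 0, 0, 1],
    [-0.1, 4.5, 0, 0, 0, 0, 1],
    [-0.2, 6, 0, 0, 0, 0, 1],
    [-0.2, 7.5, 0, 0, 0, 0, 1],
    [-0.3, 9, 0, 0, 0, 0, 1],
    [-0.3, 10.5, 0, 0, 0, 0, 1],
    [-0.4, 12, 0, 0, 0, 0, 1],
    [-0.5, 13.5, 0, 0, 0, 0, 1],
    [-0.5, 15, 0, 0, 0, 0, 1],
  ],
)

```text
clock: 35.15
tcp_pos: [0.4998, 0.1004, 0.0321]
orientation: [-3.139, 0.001, 2.857]
ft_force: [1.5, -5.7, 3.0]
width: 0.0121
grasp_force: 97.9
```

Request:
move_arm(
  plan=[
    [0, 1.5, 0, 0, 0, 0, 1],
    [-0.1, 3, 0, 0, 0, 0, 1],
    [-0.1, 4.5, 0, 0, 0, 0, 1],
    [-0.2, 6, 0, 0, 0, 0, 1],
    [-0.3, 7.5, 0, 0, 0, 0, 1],
    [-0.4, 9, 0, 0, 0, 0, 1],
    [-0.4, 10.2, 0, 0, 0, 0, 1],
    [-0.4, 11, 0, 0, 0, 0, 1],
    [-0.4, 11.4, 0, 0, 0, 0, 1],
    [-0.4, 11.4, 0, 0, 0, 0, 1],
  ],
)

```text
clock: 36.15
tcp_pos: [0.4957, 0.2148, 0.0321]
orientation: [-3.141, 0.001, 2.859]
ft_force: [-0.1, -2.7, 5.6]
width: 0.0118
grasp_force: 98.1
```

```bash
python3 - <<'E'
from h import *
t=grab_frame("top");s=grab_frame("scene")
print(state()["tcp_pos"],state()["ft_force"],state()["orientation"])
im=np.hstack([s["img"][170:350,320:530],t["img"][110:290,120:330]]);cv2.imwrite("pics/s6.png",cv2.cvtColor(cv2.resize(im,(800,343)),cv2.COLOR_RGB2BGR))
E
```

```text
[0.4957116  0.21473286 0.03210583] [ 0.65467835 -1.53451     5.20221439] [3.14142534e+00 3.67080138e-04 2.85882293e+00]
```

View pics/s6.png

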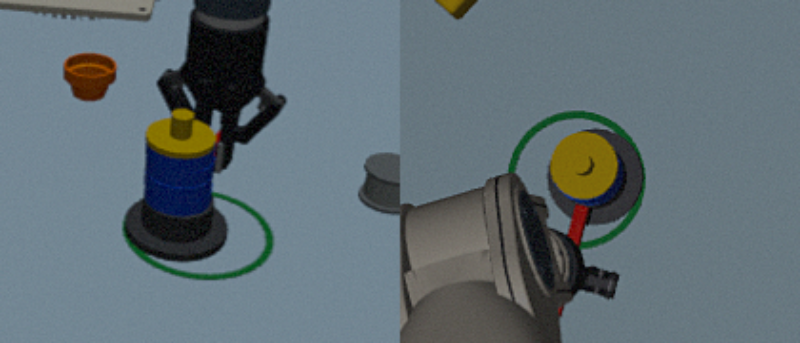

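The foot is about 20 mm short in y (foot (597,176) against ring centre (577,179) in the crop) and the stack is intact. Final nudge.

Request:
move_arm(
  plan=[
    [0, 0.3, 0, 0, 0, 0, 1],
    [-0.1, 0.8, 0, 0, 0, 0, 1],
    [-0.1, 1.4, 0, 0, 0, 0, 1],
    [-0.1, 1.9, 0, 0, 0, 0, 1],
    [-0.1, 2.1, 0, 0, 0, 0, 1],
    [-0.1, 2.1, 0, 0, 0, 0, 1],
    [-0.1, 2.1, 0, 0, 0, 0, 0.6],
    [-0.1, 2.1, 0, 0, 0, 0, 0],
    [-0.1, 2.1, 0, 0, 0, 0, -1],
    [-0.1, 2.1, 0, 0, 0, 0, -1],
  ],
)

```text
clock: 37.25
tcp_pos: [0.4944, 0.2359, 0.0318]
orientation: [3.141, -0.0, 2.859]
ft_force: [-0.1, -0.1, 0.1]
width: 0.0601
grasp_force: 0.0
```

Request:
move_arm(
  plan=[
    [0, 0, 0, 0, 0, 0, -1],
    [0, 0, 0, 0, 0, 0, -1],
    [0, 0, 3, 0, 0, 0, -1],
    [0, 0, 7, 0, 0, 0, -1],
    [-1, -1, 11, 0, 0, 0, -1],
    [-2, -4, 14, 0, 0, 0, -1],
    [-4, -8, 16, 0, 0, 0, -1],
    [-6, -13, 16, 0, 0, 0, -1],
    [-8, -18, 16, 0, 0, 0, -1],
    [-8, -22, 16, 0, 0, 0, -1],
  ],
)

```text
clock: 38.25
tcp_pos: [0.4125, 0.0148, 0.1924]
orientation: [3.141, 0.001, 2.86]
ft_force: [1.9, -0.1, -1.4]
width: 0.0858
grasp_force: 0.0
```

```bash
python3 - <<'E'
from h import *
t=grab_frame("top");s=grab_frame("scene")
print(state()["tcp_pos"])
a=np.linspace(0,2*np.pi,200)
for f in(s,t):
    for r,z in((.05,.01),):
        q=proj(f,[(.592+r*np.cos(v),.207+r*np.sin(v),z) for v in a]).astype(np.int32)
        im=f["img"];cv2.polylines(im,[q],True,(255,0,255),1)
im=np.hstack([s["img"][170:350,330:540],t["img"][110:290,120:330]]);im=cv2.convertScaleAbs(im,alpha=1.5)
im2=np.hstack([s["img"][180:300,100:310],t["img"][180:300,430:640]])
cv2.imwrite("pics/s7.png",cv2.cvtColor(cv2.resize(np.vstack([im,im2]),(800,571)),cv2.COLOR_RGB2BGR))
E
```

```text
[0.41410039 0.01133439 0.19241027]
```

View pics/s7.png

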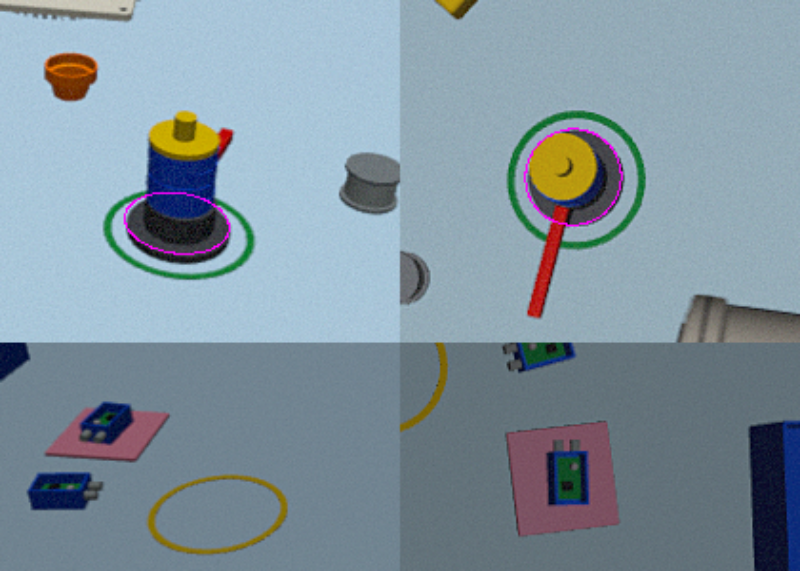

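The foot fills the overlay circle inside the green ring (577,178), the stack is upright, nested and capped, and the housing is centred on the pad. Letting the arm settle, then handing in.

Request:
move_arm(
  plan=[
    [0, 0, 0, 0, 0, 0, -1],
    [0, 0, 0, 0, 0, 0, -1],
    [0, 0, 0, 0, 0, 0, -1],
    [0, 0, 0, 0, 0, 0, -1],
  ],
)

```text
clock: 38.75
tcp_pos: [0.4146, 0.0169, 0.1918]
orientation: [-3.142, -0.0, 2.861]
ft_force: [-0.6, -0.1, -0.6]
width: 0.0856
grasp_force: 0.0
```

```bash
python3 -c "
from station import *
print(finish_job())"
```

```text
the job is handed in; nothing more can be done
None
```

I handed the job in, with no verdict shown: the last pictures show the housing upright on the pink pad and the carrier's foot inside the green ring, all four blue cups nested and capped in it, and I didn't touch the reel or the second housing.

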